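Feel out the free play of a claw coupling and centre its ratchet handle

ROBOT

A 6-joint arm with a two-finger parallel gripper is mounted at the origin on the work surface. World frame = base frame: x ahead of the robot, y to its left, z up, the work surface at z = 0. Lengths are in m, angles in degrees, forces in N, time in s.
With the tool pointing down it reaches from about 0.375 to 0.9 m from the base axis. Payload 3.1 kg.
Tool frame: the origin (TCP) lies on the centre line of the jaws, within the pads' length; the fingertips stand 14 mm ahead of it and the grasp point (between the pads) lies 5 mm behind it (bot.tips_ahead is the distance from the TCP to the fingertips, in m); z points along the fingers, y is the line along which they close (so a half turn about z gives the same grasp; the last joint's range is limited). The gripper opens to 87 mm and grips with 3 to 60 N. Pads are 19 mm wide; open, the fingers measure 117 mm over their backs; the gripper's body (75 mm by 190 mm) begins 51 mm behind the grasp point.
Start: joints at [-84.884, 30.224, 82.088, -0, 67.689, -10.227], TCP at [0.165, -0.603, 0.237] pointing down, gripper open.
Joint ranges: [-176.69, 176.69], [-43.24, 126.21], [12.49, 139.97], [-82, 262], [0, 151.66], [-163.58, 163.58]. Speed limits (degrees/s): [159.86, 159.86, 180, 180, 180, 180].

INTERFACE

Orientations are given as a 3x3 rotation matrix whose columns are the frame's x, y, z axes.
In Python, from rig import bot gives the robot as it stands.
- The arm moves only by the tool play_rows, never from a script. Its argument "moves" is a list that holds one entry, the list of rows, each a list of 6 numbers: the shift along the tool's x, y, z in mm, then the turn, a rotation vector about the tool's x, y, z in rad. A call has 1 to 5 rows; each row shifts and turns the commanded pose from where the row before left it, along the tool's axes as they then stand; what a row does not reach is not made up. A row lasts 1/10 s, in which the tool goes at most 50 mm and 8.59 degrees, less where a joint would pass 70% of its speed; a pose out of reach is approached as far as the arm can. A call with a gripper value outside its range is refused whole. "fingers" is the opening, from -1 (shut) to 1 (fully open), set as the call begins (left out, the last holds). The fingers move at their own pace and stop on an object; the grip force is fixed at half the most. Time passes only in rows, so rows that do not move let the fingers close. It gives the time, the measured TCP pose, the force, the opening and the grip force at its end, in the units of the state.
- bot.read_state(): the state, without advancing time (a new reading comes with each control period).
- bot.capture(name): name is "scene" or "side" or "wrist"; returns a dict with "image" (420x560x3 uint8, blue, green, red), "fx", "fy", "cx", "cy" (pixels), "R" (3x3) and "t" (3): a world point X has camera coordinates R X + t. Camera axes: x right, y down, z forward; pixel columns grow to the right and rows downward; lengths in m; the calibration is good to about 2 mm. The wrist camera is an equidistant fisheye: a pixel r from the principal point sees the ray r / f radians off the axis. A picture is of the moment at which its call begins. There is no depth.
- bot.hand_in(): hands the job in; it is judged then, once.
Trained networks look in a picture, given as the dict that the camera call returned (one of the last four; its "shot" number tells which), for a name from the list of things; names that differ only in an ending like _2 or _b are one class to them, and where a whole thing is asked for, a point or a joint stands for the part that bears it (a point fixed in the world has none). Each returns a list of dicts, best first, with "confidence" (0 to 1); they miss things now and then, are a little off and sometimes report something else, mostly with a low value. They report only what shows in the picture. A call takes as long as a camera call. They do not tell look-alikes from the thing itself.
- bot.search_frame(picture, query): "centre" ([column, row] in pixels, amid what is visible of it).
- bot.silhouettes(picture, query): "pixels" (420x560 bool, what is visible of it) and "centre" ([column, row] in pixels, amid what is visible of it).
- bot.pinpoint(picture, query): "centre" ([column, row] in pixels: a listed point, or the origin of a listed thing).
The state is a dict: "time_s": time; "joint_positions": joint angles; "qvel": joint speeds; "tau": joint torques, N m; "position": TCP position; "tcp_rot": TCP orientation; "force": force on the tool from outside, world axes, zero at the start; "moment": the same for the moment, N m; "opening": opening from 0.0 (shut) to 1.0 (fully open); "grasp_force": force on a finger pad.
Only numpy, scipy, OpenCV 4.12 (cv2) and the standard library are available. Lean on these libraries where they do the work, as an engineer would, in place of code of your own. Each camera call takes 0.05 s, during which the arm holds its last target. There are 200 camera calls.

TASK

Check the free play of the claw coupling: gently swing the chrome ratchet handle anticlockwise (seen from above) until you feel a definite resistance and hold it there a moment, then the same clockwise, letting the handle itself push the two drag pointers out to the ends of the play. Then leave the handle standing midway between the two pointers and let go. Do not force it against the resistance, do not touch the pointers yourself, and leave the door stop, the screw jar and the screwdriver where they are.

Things in the scene. Friction and masses are not known exactly. Their poses are not given: they have to be found in the camera images.
- gearbox: Blue block 130 x 120 x 45 mm on a dark steel foot 190 x 120 x 10 mm, bolted down, with a white dial disc (radius 88 mm, top 49 mm above the surface). Origin on the upright turning axis at the surface; x axis: the dial's zero direction, z up. The claw coupling is hidden inside
- coupling (a point): Point on the turning axis, 45 mm up. The hidden claws let the handle swing freely 9 to 23 degrees each side of the dial's zero, an unknown, different amount each way; then comes a springy resistance, 38 N m per radian or 1.7 N per mm at the grip. A definite feel is 4 N or more at the grip for half a second; over 12 N there is too rough
- handle: Chrome ratchet handle, 0.35 kg, turning level about the gearbox's axis. Origin on the axis at the surface, x along the handle to its free end; anticlockwise from above is positive. Head radius 21 mm, top 101 mm up; neck 13 mm thick. Starts within 4 degrees of the dial's zero. A pin under the neck, 8 mm wide, 72 mm from the axis, pushes the pointers
- grip (a point): Middle of the handle's round grip (26 mm diameter, from 106 to 198 mm from the axis), on its centreline, 150 mm from the axis, 85 mm above the surface; x along the handle, outward. Within the play the handle turns with about 0.3 N here and stays where it is left
- pointer_left: Red drag pointer on the dial, on the anticlockwise side of the handle: arm 4 mm wide, reaching 80 mm from the axis, upright tab at its end (top 72 mm up). Origin on the axis at the surface, x along the pointer. The handle's pin pushes it outward against light friction (0.06 N m) and it stays there; it starts 9.7 degrees from the dial's zero
- pointer_right: Orange drag pointer on the clockwise side of the handle, shaped like the red one. It rides on the red pointer's hub: when the red one is pushed anticlockwise it comes along; the handle's pin pushes it clockwise by itself (0.02 N m), the red one staying put
- pointer_left_tip (a point): Outer end of the red pointer's tab, 79 mm from the axis, 64 mm above the surface
- pointer_right_tip (a point): Outer end of the orange pointer's tab, 79 mm from the axis, 64 mm above the surface
- mid_index (a point): Tip of a thin green needle lying on the dial, 105 mm from the axis, 51 mm up, which a linkage always keeps exactly midway between the red and the orange pointer; x along the needle, outward. It moves as the pointers are pushed, so it marks the middle of the play only once both ends have been found
- door_stop: Loose aluminium door stop with a black rubber top, 44 mm diameter, 50 mm high, origin under its centre; bystander
- screw_jar: Loose glass jar, 64 mm diameter, 90 mm high, origin under its centre; bystander
- screwdriver: Loose screwdriver, 200 mm long, lying; bystander
Mind the look-alikes: they are no part of the job. There is more than one size of the gearbox; the job needs the larger.

How it is judged:
By the outcome, as a careful person would: the job done as asked, in the order asked, and still so for the second after the job is handed in, with the robot touching nothing.
It also fails if it takes over 72 s, if anything falls off the work surface, if the arm or the gripper's body presses on something with over 40 N, if the wrist force passes 120 N, or if a joint passes its speed limit or range.

## Working session

There is one attempt and no reset: what is moved stays moved. The work goes in short steps, Python scripts to look and compute and a tool call to move; the robot and the scene stay as the last step left them, time stands still between calls to the robot, and variables do not carry over. Pictures are saved under pics/ and viewed, at most 10 in all, crops included, and the job is handed in when it is done.

Besides the shell and the picture viewer there is one more tool, called after "Request:" by a JSON object that holds its "fn" and its "kwargs", one argument or row to a line. play_rows: Moves the arm, as the interface text tells. Its arguments: {"type":"object","properties":{"moves":{"type":"array","items":{"type":"array","items":{"type":"array","items":{"type":"number"}}}},"fingers":{"type":"number"}},"required":["moves"]}

```bash
mkdir -p pics
cat > h.py <<'E'
import numpy as np, cv2
from rig import bot
def ray(p,px):
    R=np.array(p["R"]);t=np.array(p["t"]);C=-R.T@t
    d=np.array([(px[0]-p["cx"])/p["fx"],(px[1]-p["cy"])/p["fy"],1.])
    return C,R.T@d
def at(p,px,z):
    C,d=ray(p,px); return C+d*(z-C[2])/d[2]
E
python3 - <<'E'
from h import *
ims=[]
Z=dict(gearbox=0,coupling=.045,handle=0,grip=.085,pointer_left_tip=.064,pointer_right_tip=.064,mid_index=.051,door_stop=0,screw_jar=0)
for n in("scene","side"):
    p=bot.capture(n);ims.append(p["image"]);cv2.imwrite(f"pics/{n}0.png",p["image"])
    for q,z in Z.items():
        for r in bot.pinpoint(p,q)[:3]:print(n,q,np.round(r["centre"]),round(r["confidence"],2),np.round(at(p,r["centre"],z),3))
s=bot.read_state();print(s["time_s"],s["force"],s["opening"],np.round(s["tcp_rot"],3))
E
```

```text
scene gearbox [234. 227.] 0.97 [ 0.364 -0.161  0.   ]
scene gearbox [314. 246.] 0.92 [ 0.575 -0.091  0.   ]
scene coupling [317. 237.] 0.98 [ 0.581 -0.091  0.045]
scene coupling [231. 218.] 0.93 [ 0.364 -0.164  0.045]
scene handle [311. 253.] 0.57 [ 0.579 -0.114  0.   ]
scene grip [353. 195.] 0.81 [0.602 0.052 0.085]
scene pointer_left_tip [245. 202.] 0.67 [ 0.37  -0.111  0.064]
scene pointer_left_tip [329. 210.] 0.47 [ 0.569 -0.013  0.064]
scene pointer_right_tip [248. 202.] 0.52 [ 0.378 -0.107  0.064]
scene pointer_right_tip [336. 218.] 0.39 [ 0.594 -0.025  0.064]
scene mid_index [336. 212.] 0.49 [0.582 0.001 0.051]
scene door_stop [335. 132.] 0.51 [0.405 0.336 0.   ]
scene screw_jar [259. 380.] 0.86 [ 0.646 -0.438  0.   ]
scene screw_jar [320. 238.] 0.44 [ 0.576 -0.062  0.   ]
side gearbox [321. 216.] 0.95 [ 0.352 -0.143  0.   ]
side gearbox [250. 217.] 0.79 [ 0.565 -0.09   0.   ]
side coupling [319. 204.] 0.8 [ 0.363 -0.144  0.045]
side coupling [246. 204.] 0.64 [ 0.578 -0.101  0.045]
side handle [250. 214.] 0.93 [ 0.567 -0.103  0.   ]
side grip [222. 228.] 0.57 [0.601 0.045 0.085]
side pointer_left_tip [240. 221.] 0.7 [ 0.568 -0.009  0.064]
side pointer_left_tip [318. 218.] 0.39 [ 0.357 -0.07   0.064]
side pointer_left_tip [251. 150.] 0.27 [ 0.628 -0.343  0.064]
side pointer_right_tip [316. 218.] 0.39 [ 0.361 -0.067  0.064]
side pointer_right_tip [228. 214.] 0.38 [ 0.61  -0.026  0.064]
side mid_index [231. 223.] 0.39 [ 0.595 -0.007  0.051]
side door_stop [268. 350.] 0.78 [0.412 0.312 0.   ]
side screw_jar [253. 148.] 0.61 [ 0.648 -0.438 -0.   ]
side screw_jar [248. 213.] 0.22 [ 0.575 -0.106  0.   ]
1.0 [-1.22663827  0.29442693  0.04265022] 0.9998958264747451 [[ 0.964  0.265 -0.   ]
 [ 0.265 -0.964  0.   ]
 [-0.    -0.    -1.   ]]
```

View pics/scene0.png

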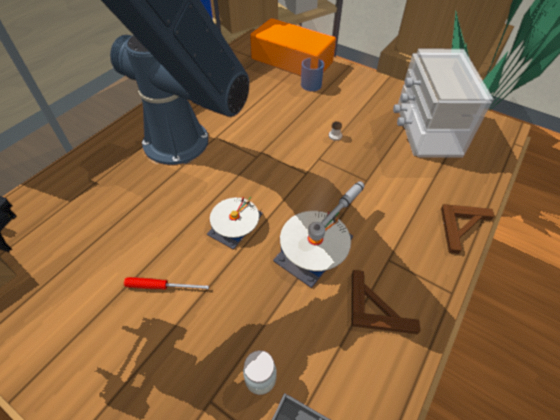

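View pics/side0.png

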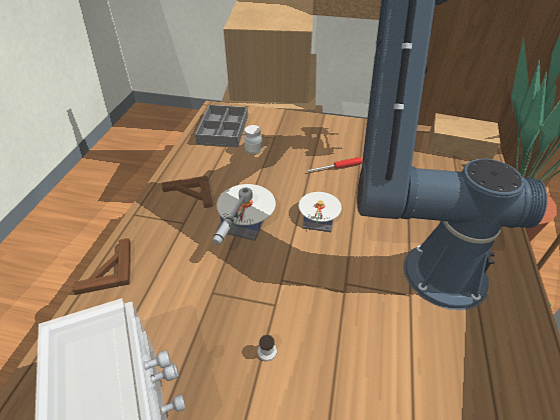

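Scene view: the larger gearbox is at about (316,240) with its chrome handle pointing to (360,187). The smaller look-alike is at (234,217), the jar at (259,372) and the screwdriver at (165,284). The side view agrees. I'll move above the grip with the tool x axis along the handle, then look again.

Request:
{"fn": "play_rows", "kwargs": {
  "moves": [
    [[37, -32, 0, 0, 0, 0], [37, -32, 0, 0, 0, 0], [37, -32, 0, 0, 0, 0], [37, -32, 0, 0, 0, 0], [37, -32, 0, 0, 0, 0]]
  ],
  "fingers": 0.15
}}

```text
time_s: 1.5
position: [0.3023, -0.3979, 0.2367]
tcp_rot: [[0.965, 0.264, 0.0], [0.264, -0.965, -0.0], [0.0, 0.001, -1.0]]
force: [1.2, -0.2, 0.3]
opening: 0.634
grasp_force: 0.0
```

Request:
{"fn": "play_rows", "kwargs": {
  "moves": [
    [[37, -32, 0, 0, 0, 0], [37, -32, 0, 0, 0, 0], [37, -32, 0, 0, 0, 0], [37, -32, 0, 0, 0, 0], [37, -32, 0, 0, 0, 0]]
  ]
}}

```text
time_s: 2.0
position: [0.4385, -0.1946, 0.2369]
tcp_rot: [[0.964, 0.264, 0.001], [0.264, -0.964, -0.001], [0.001, 0.001, -1.0]]
force: [0.5, -1.2, -0.4]
opening: 0.576
grasp_force: 0.0
```

Request:
{"fn": "play_rows", "kwargs": {
  "moves": [
    [[37, -32, 0, 0, 0, 0], [37, -32, 0, 0, 0, 0], [37, -32, 0, 0, 0, 0], [37, -32, 0, 0, 0, 0], [37, -32, 0, 0, 0, 0]]
  ]
}}

```text
time_s: 2.5
position: [0.5746, 0.009, 0.2368]
tcp_rot: [[0.964, 0.265, 0.001], [0.265, -0.964, -0.0], [0.001, 0.0, -1.0]]
force: [0.5, -0.2, 0.4]
opening: 0.572
grasp_force: 0.0
```

Request:
{"fn": "play_rows", "kwargs": {
  "moves": [
    [[37, -32, 0, 0, 0, 0], [0, 0, 0, 0, 0, -0.142], [0, 0, 0, 0, 0, -0.142], [0, 0, 0, 0, 0, -0.142], [0, 0, 0, 0, 0, -0.142]]
  ]
}}

```text
time_s: 3.0
position: [0.6009, 0.0481, 0.2365]
tcp_rot: [[0.666, 0.746, -0.0], [0.746, -0.666, -0.0], [-0.0, -0.0, -1.0]]
force: [0.0, -0.1, -0.4]
opening: 0.573
grasp_force: 0.0
```

Request:
{"fn": "play_rows", "kwargs": {
  "moves": [
    [[0, 0, 0, 0, 0, -0.142], [0, 0, 0, 0, 0, -0.142], [0, 0, 0, 0, 0, -0.142], [0, 0, 0, 0, 0, -0.142], [0, 0, 0, 0, 0, 0]]
  ]
}}

```text
time_s: 3.5
position: [0.6008, 0.0477, 0.2366]
tcp_rot: [[0.166, 0.986, -0.0], [0.986, -0.166, 0.0], [0.0, -0.0, -1.0]]
force: [0.7, 0.0, 0.1]
opening: 0.577
grasp_force: 0.0
```

```bash
cat >> h.py <<'E'
def wray(p,px):
    R=np.array(p["R"]);t=np.array(p["t"]);C=-R.T@t
    v=np.array([(px[0]-p["cx"])/p["fx"],(px[1]-p["cy"])/p["fy"]]);r=np.hypot(*v)
    d=np.r_[v/max(r,1e-9)*np.sin(r),np.cos(r)]
    return C,R.T@d
def wat(p,px,z):
    C,d=wray(p,px); return C+d*(z-C[2])/d[2]
Z=dict(coupling=.045,grip=.085,pointer_left_tip=.064,pointer_right_tip=.064,mid_index=.051)
def look(n,name=None,k=2):
    p=bot.capture(n)
    if name: cv2.imwrite(f"pics/{name}.png",p["image"])
    for q,z in Z.items():
        for r in bot.pinpoint(p,q)[:k]:
            X=(wat if n=="wrist" else at)(p,r["centre"],z)
            print(n,q,np.round(r["centre"]),round(r["confidence"],2),np.round(X,4), "ang",np.round(np.degrees(np.arctan2(X[1]+.095,X[0]-.578)),1))
def st():
    s=bot.read_state();R=np.array(s["tcp_rot"])
    print(s["time_s"],"pos",np.round(s["position"],4),"xang",round(np.degrees(np.arctan2(R[1,0],R[0,0])),2),"z",np.round(R[:,2],3),"F",np.round(s["force"],2),"op",round(s["opening"],3),"j",np.round(s["joint_positions"],0))
E
python3 -c "
from h import *
st();look('wrist','w1')"
```

```text
3.5 pos [0.6008 0.0477 0.2366] xang 80.42 z [-0.  0. -1.] F [0.72 0.01 0.1 ] op 0.577 j [-6. 28. 85.  0. 66.  4.]
wrist coupling [282. 304.] 0.8 [ 0.5821 -0.1047  0.045 ] ang -67.0
wrist grip [271. 191.] 0.97 [0.5964 0.0517 0.085 ] ang 82.9
wrist pointer_left_tip [259. 253.] 0.5 [ 0.57   -0.0208  0.064 ] ang 96.2
```

View pics/w1.png

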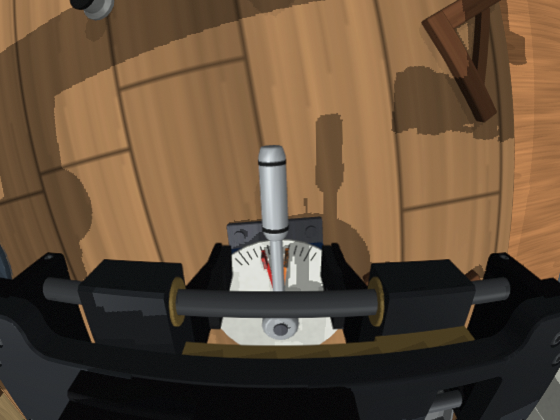

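Wrist view: the handle runs from its head at (281,326) to its end at (271,150). The red pointer's tab is at (266,262). The grip lies under the TCP, so I can lower the fingers to straddle it.

Request:
{"fn": "play_rows", "kwargs": {
  "moves": [
    [[0, 0, 40, 0, 0, 0], [0, 0, 40, 0, 0, 0], [0, 0, 30, 0, 0, 0], [0, 0, 27, 0, 0, 0], [0, 0, 20, 0, 0, 0]]
  ]
}}

```text
time_s: 4.3
position: [0.6001, 0.0477, 0.0776]
tcp_rot: [[0.167, 0.986, -0.002], [0.986, -0.167, 0.0], [-0.0, -0.002, -1.0]]
force: [-0.7, 0.6, 0.2]
opening: 0.574
grasp_force: 0.0
```

Request:
{"fn": "play_rows", "kwargs": {
  "moves": [
    [[0, 0, 0, 0, 0, 0], [0, 0, 0, 0, 0, 0], [0, 0, 0, 0, 0, 0]]
  ]
}}

```text
time_s: 4.6
position: [0.602, 0.0476, 0.0809]
tcp_rot: [[0.166, 0.986, 0.003], [0.986, -0.166, -0.0], [0.0, 0.003, -1.0]]
force: [0.6, -0.1, -0.1]
opening: 0.575
grasp_force: 0.0
```

```bash
python3 -c "
from h import *
for i in range(4): st();look('wrist','w2' if i==0 else None) if i<2 else bot.capture('wrist')
look('scene');look('side')"
```

```text
4.6 pos [0.602  0.0476 0.0809] xang 80.42 z [ 0.003 -0.    -1.   ] F [ 0.62 -0.11 -0.12] op 0.575 j [-6. 40. 92.  0. 47.  4.]
wrist grip [265. 277.] 0.81 [0.5962 0.0489 0.085 ] ang 82.8
4.9 pos [0.6012 0.0477 0.0804] xang 80.43 z [ 0.001 -0.    -1.   ] F [-0.2   0.38  0.17] op 0.578 j [-6. 41. 92.  0. 47.  3.]
wrist grip [270. 278.] 0.84 [0.5976 0.0482 0.085 ] ang 82.2
5.2 pos [0.6008 0.0477 0.0796] xang 80.43 z [-0. -0. -1.] F [1.25 0.25 0.27] op 0.576 j [-6. 41. 92. -0. 47.  3.]
5.25 pos [0.6008 0.0477 0.0795] xang 80.43 z [-0.  0. -1.] F [ 0.18 -0.25 -0.29] op 0.576 j [-6. 41. 92.  0. 47.  3.]
scene coupling [317. 238.] 0.73 [ 0.5799 -0.0931  0.045 ] ang 45.1
scene coupling [231. 218.] 0.63 [ 0.3624 -0.1631  0.045 ] ang -162.5
scene grip [352. 191.] 0.71 [0.5948 0.0624 0.085 ] ang 83.9
scene pointer_left_tip [242. 199.] 0.61 [ 0.3566 -0.1091  0.064 ] ang -176.4
scene pointer_left_tip [330. 211.] 0.42 [ 0.5717 -0.014   0.064 ] ang 94.5
scene pointer_right_tip [247. 199.] 0.63 [ 0.3689 -0.1003  0.064 ] ang -178.5
scene pointer_right_tip [336. 217.] 0.52 [ 0.5953 -0.0219  0.064 ] ang 76.7
scene mid_index [340. 210.] 0.58 [0.5868 0.0144 0.051 ] ang 85.4
side coupling [318. 205.] 0.9 [ 0.3655 -0.1413  0.045 ] ang -167.7
side coupling [246. 205.] 0.77 [ 0.5747 -0.0958  0.045 ] ang -165.5
side grip [223. 228.] 0.73 [0.5984 0.0441 0.085 ] ang 81.6
side pointer_left_tip [319. 215.] 0.6 [ 0.3556 -0.0808  0.064 ] ang 176.3
side pointer_right_tip [316. 215.] 0.5 [ 0.3639 -0.0785  0.064 ] ang 175.6
```

View pics/w2.png

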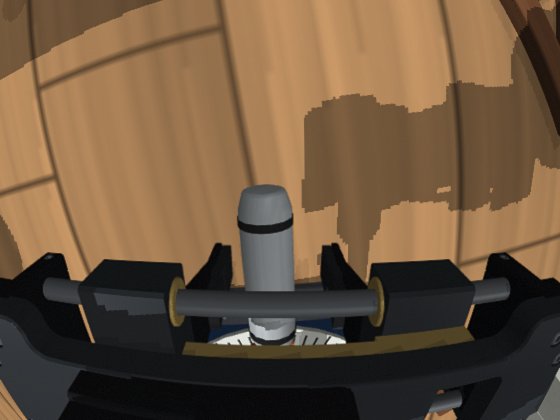

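Request:
{"fn": "play_rows", "kwargs": {
  "moves": [
    [[0, -3, 0, 0, 0, -0.02], [0, -3, 0, 0, 0, -0.02], [0, -3, 0, 0, 0, -0.02], [0, -3, 0, 0, 0, -0.02], [0, -3, 0, 0, 0, -0.02]]
  ]
}}

```text
time_s: 6.4
position: [0.5857, 0.0497, 0.0796]
tcp_rot: [[0.065, 0.998, 0.0], [0.998, -0.065, -0.0], [-0.0, 0.0, -1.0]]
force: [-0.3, 0.1, 0.5]
opening: 0.576
grasp_force: 0.2
```

Request:
{"fn": "play_rows", "kwargs": {
  "moves": [
    [[0, -2, 0, 0, 0, -0.013], [0, -2, 0, 0, 0, -0.013], [0, -2, 0, 0, 0, -0.013], [0, -1, 0, 0, 0, -0.007], [0, -1, 0, 0, 0, -0.007]]
  ]
}}

```text
time_s: 6.9
position: [0.578, 0.0499, 0.0796]
tcp_rot: [[0.013, 1.0, 0.0], [1.0, -0.013, -0.0], [-0.0, 0.0, -1.0]]
force: [-0.3, -0.5, -0.1]
opening: 0.576
grasp_force: 0.1
```

```bash
python3 -c "
from h import *
st();look('wrist');st()"
```

```text
6.9 pos [0.578  0.0499 0.0796] xang 89.23 z [ 0. -0. -1.] F [-0.28 -0.45 -0.07] op 0.576 j [-6. 39. 96. -0. 45. -5.]
wrist grip [298. 281.] 0.85 [0.5886 0.0489 0.085 ] ang 85.8
7.2 pos [0.5779 0.05   0.0795] xang 89.2 z [-0.  0. -1.] F [ 0.37 -0.5   0.22] op 0.575 j [-6. 39. 96.  0. 45. -5.]
```

Request:
{"fn": "play_rows", "kwargs": {
  "moves": [
    [[0, -2, 0, 0, 0, -0.013], [0, -2, 0, 0, 0, -0.013], [0, -2, 0, 0, 0, -0.013], [0, -2, 0, 0, 0, -0.013], [0, -2, 0, 0, 0, -0.013]]
  ]
}}

```text
time_s: 7.7
position: [0.5679, 0.0498, 0.0796]
tcp_rot: [[-0.052, 0.999, 0.0], [0.999, 0.052, -0.0], [-0.0, 0.0, -1.0]]
force: [1.1, -1.0, -0.4]
opening: 0.576
grasp_force: 0.3
```

Request:
{"fn": "play_rows", "kwargs": {
  "moves": [
    [[0, -1, 0, 0, 0, -0.007], [0, -1, 0, 0, 0, -0.007], [0, -1, 0, 0, 0, -0.007], [0, -1, 0, 0, 0, -0.007], [0, -1, 0, 0, 0, -0.007]]
  ]
}}

```text
time_s: 8.2
position: [0.563, 0.0495, 0.0796]
tcp_rot: [[-0.086, 0.996, 0.0], [0.996, 0.086, -0.0], [-0.0, 0.0, -1.0]]
force: [0.2, -0.5, -0.7]
opening: 0.575
grasp_force: 0.3
```

```bash
python3 -c "
from h import *
st();look('scene');look('side')"
```

```text
8.2 pos [0.563  0.0495 0.0796] xang 94.96 z [ 0. -0. -1.] F [ 0.23 -0.54 -0.7 ] op 0.575 j [ -6.  39.  98.   0.  44. -11.]
scene coupling [318. 238.] 0.88 [ 0.5841 -0.0917  0.045 ] ang 28.3
scene coupling [230. 220.] 0.74 [ 0.3665 -0.1712  0.045 ] ang -160.2
scene grip [344. 188.] 0.65 [0.5724 0.0599 0.085 ] ang 92.1
scene pointer_left_tip [244. 199.] 0.67 [ 0.3634 -0.1062  0.064 ] ang -177.0
scene pointer_left_tip [328. 209.] 0.64 [ 0.5644 -0.0105  0.064 ] ang 99.1
scene pointer_right_tip [248. 201.] 0.64 [ 0.3739 -0.1057  0.064 ] ang -177.0
scene pointer_right_tip [336. 217.] 0.38 [ 0.5951 -0.0224  0.064 ] ang 76.8
scene mid_index [338. 211.] 0.45 [0.5859 0.0077 0.051 ] ang 85.6
side coupling [318. 209.] 0.69 [ 0.3632 -0.1233  0.045 ] ang -172.5
side coupling [246. 205.] 0.58 [ 0.5752 -0.0962  0.045 ] ang -157.2
side grip [232. 230.] 0.68 [0.5719 0.0464 0.085 ] ang 92.5
side pointer_right_tip [315. 218.] 0.47 [ 0.3636 -0.0687  0.064 ] ang 173.0
```

Request:
{"fn": "play_rows", "kwargs": {
  "moves": [
    [[0, -1, 0, 0, 0, -0.007], [0, -1, 0, 0, 0, -0.007], [0, -1, 0, 0, 0, -0.007], [0, -1, 0, 0, 0, -0.007], [0, -1, 0, 0, 0, -0.007]]
  ]
}}

```text
time_s: 9.3
position: [0.558, 0.049, 0.0796]
tcp_rot: [[-0.121, 0.993, 0.0], [0.993, 0.121, -0.0], [-0.0, 0.0, -1.0]]
force: [0.3, -0.8, -1.0]
opening: 0.575
grasp_force: 0.3
```

Request:
{"fn": "play_rows", "kwargs": {
  "moves": [
    [[0, -1, 0, 0, 0, -0.007], [0, -1, 0, 0, 0, -0.007], [0, -1, 0, 0, 0, -0.007], [0, -1, 0, 0, 0, -0.007], [0, -1, 0, 0, 0, -0.007]]
  ]
}}

```text
time_s: 9.8
position: [0.553, 0.0484, 0.0796]
tcp_rot: [[-0.156, 0.988, 0.0], [0.988, 0.156, 0.0], [-0.0, 0.0, -1.0]]
force: [1.1, -0.2, -0.7]
opening: 0.575
grasp_force: 0.3
```

Request:
{"fn": "play_rows", "kwargs": {
  "moves": [
    [[0, -1, 0, 0, 0, -0.007], [0, -1, 0, 0, 0, -0.007], [0, -1, 0, 0, 0, -0.007], [0, -1, 0, 0, 0, -0.007], [0, -1, 0, 0, 0, -0.007]]
  ]
}}

```text
time_s: 10.3
position: [0.548, 0.0475, 0.0796]
tcp_rot: [[-0.19, 0.982, -0.0], [0.982, 0.19, -0.0], [-0.0, -0.0, -1.0]]
force: [0.1, -0.8, -0.2]
opening: 0.578
grasp_force: 0.3
```

Request:
{"fn": "play_rows", "kwargs": {
  "moves": [
    [[0, -1, 0, 0, 0, -0.007], [0, -1, 0, 0, 0, -0.007], [0, -1, 0, 0, 0, -0.007], [0, -1, 0, 0, 0, -0.007], [0, -1, 0, 0, 0, -0.007]]
  ]
}}

```text
time_s: 10.8
position: [0.5431, 0.0465, 0.0796]
tcp_rot: [[-0.225, 0.974, -0.0], [0.974, 0.225, -0.0], [-0.0, -0.0, -1.0]]
force: [0.6, -0.3, -0.2]
opening: 0.576
grasp_force: 0.3
```

Request:
{"fn": "play_rows", "kwargs": {
  "moves": [
    [[0, -1, 0, 0, 0, -0.007], [0, -1, 0, 0, 0, -0.007], [0, -1, 0, 0, 0, -0.007], [0, -1, 0, 0, 0, -0.007], [0, -1, 0, 0, 0, -0.007]]
  ]
}}

```text
time_s: 11.3
position: [0.5383, 0.0453, 0.0796]
tcp_rot: [[-0.259, 0.966, 0.0], [0.966, 0.259, 0.0], [-0.0, 0.0, -1.0]]
force: [2.1, 0.3, 0.0]
opening: 0.577
grasp_force: 0.3
```

Request:
{"fn": "play_rows", "kwargs": {
  "moves": [
    [[0, -1, 0, 0, 0, -0.007], [0, -1, 0, 0, 0, -0.007], [0, -1, 0, 0, 0, -0.007]]
  ]
}}

```text
time_s: 11.6
position: [0.5354, 0.0445, 0.0796]
tcp_rot: [[-0.279, 0.96, 0.0], [0.96, 0.279, -0.0], [-0.0, 0.0, -1.0]]
force: [1.7, -0.2, 0.9]
opening: 0.572
grasp_force: 0.3
```

```bash
python3 -c "
from h import *
for i in range(3): st();print(bot.read_state()['grasp_force']);bot.capture('wrist')
look('scene');look('side')"
```

```text
11.6 pos [0.5354 0.0445 0.0796] xang 106.19 z [ 0. -0. -1.] F [ 1.67 -0.23  0.94] op 0.572 j [ -7.  37. 102.   0.  41. -23.]
0.32181138603846193
11.65 pos [0.5351 0.0445 0.0795] xang 106.2 z [-0.  0. -1.] F [ 0.95 -0.71  0.36] op 0.574 j [ -7.  37. 102.  -0.  41. -23.]
0.3024830371577991
11.7 pos [0.5352 0.0445 0.0795] xang 106.17 z [-0.  0. -1.] F [ 0.6  -0.84 -0.18] op 0.575 j [ -7.  37. 102.   0.  41. -23.]
0.15104374129805365
scene coupling [318. 238.] 0.94 [ 0.5821 -0.0927  0.045 ] ang 29.3
scene coupling [232. 221.] 0.87 [ 0.3701 -0.1695  0.045 ] ang -160.3
scene grip [332. 187.] 0.79 [0.5432 0.0458 0.085 ] ang 103.9
scene pointer_left_tip [321. 212.] 0.58 [ 0.5539 -0.0295  0.064 ] ang 110.2
scene pointer_left_tip [240. 198.] 0.52 [ 0.3521 -0.1088  0.064 ] ang -176.5
scene pointer_right_tip [248. 200.] 0.59 [ 0.3729 -0.103   0.064 ] ang -177.8
scene mid_index [332. 209.] 0.37 [0.5685 0.0049 0.051 ] ang 95.4
side coupling [244. 202.] 0.75 [ 0.5867 -0.1048  0.045 ] ang -48.6
side coupling [320. 204.] 0.69 [ 0.3607 -0.1455  0.045 ] ang -166.9
side grip [242. 231.] 0.53 [0.546  0.0465 0.085 ] ang 102.7
side pointer_left_tip [336. 167.] 0.59 [ 0.3306 -0.3124  0.064 ] ang -138.7
side pointer_left_tip [317. 213.] 0.4 [ 0.3606 -0.0879  0.064 ] ang 178.1
side pointer_right_tip [315. 216.] 0.36 [ 0.3659 -0.0747  0.064 ] ang 174.5
```

Request:
{"fn": "play_rows", "kwargs": {
  "moves": [
    [[0, -1, 0, 0, 0, -0.007], [0, -1, 0, 0, 0, -0.007], [0, -1, 0, 0, 0, -0.007], [0, -1, 0, 0, 0, -0.007]]
  ]
}}

```text
time_s: 12.75
position: [0.5317, 0.0433, 0.0796]
tcp_rot: [[-0.306, 0.952, 0.0], [0.952, 0.306, -0.0], [-0.0, 0.0, -1.0]]
force: [-0.5, -0.1, -0.3]
opening: 0.574
grasp_force: 0.3
```

Request:
{"fn": "play_rows", "kwargs": {
  "moves": [
    [[0, -1, 0, 0, 0, -0.007], [0, -1, 0, 0, 0, -0.007], [0, -1, 0, 0, 0, -0.007], [0, -1, 0, 0, 0, -0.007]]
  ]
}}

```text
time_s: 13.15
position: [0.5278, 0.042, 0.0796]
tcp_rot: [[-0.332, 0.943, 0.0], [0.943, 0.332, -0.0], [-0.0, 0.0, -1.0]]
force: [0.0, -0.9, -0.6]
opening: 0.579
grasp_force: 0.3
```

Request:
{"fn": "play_rows", "kwargs": {
  "moves": [
    [[0, -1, 0, 0, 0, -0.007], [0, -1, 0, 0, 0, -0.007], [0, -1, 0, 0, 0, -0.007], [0, -1, 0, 0, 0, -0.007]]
  ]
}}

```text
time_s: 13.55
position: [0.5241, 0.0407, 0.0796]
tcp_rot: [[-0.358, 0.934, 0.0], [0.934, 0.358, -0.0], [-0.0, 0.0, -1.0]]
force: [1.2, 0.2, -0.1]
opening: 0.575
grasp_force: 0.4
```

Request:
{"fn": "play_rows", "kwargs": {
  "moves": [
    [[0, -1, 0, 0, 0, -0.007], [0, -1, 0, 0, 0, -0.007], [0, -1, 0, 0, 0, -0.007], [0, -1, 0, 0, 0, -0.007]]
  ]
}}

```text
time_s: 13.95
position: [0.5211, 0.0392, 0.0796]
tcp_rot: [[-0.384, 0.923, 0.002], [0.923, 0.384, -0.0], [-0.001, 0.002, -1.0]]
force: [3.1, 1.1, -1.5]
opening: 0.578
grasp_force: 1.5
```

```bash
cat >> h.py <<'E'
def hold(n=4):
    F=[]
    for i in range(n):
        bot.capture('wrist');s=bot.read_state();R=np.array(s["tcp_rot"]);F.append([s["force"]@R[:,1],s["force"]@R[:,0],s["grasp_force"]])
    print(np.round(F,2).tolist(),np.mean(F,0));st()
E
python3 -c "
from h import *
hold()"
```

```text
[[2.26, -1.63, 1.45], [2.23, -0.61, 1.37], [2.64, -1.3, 1.41], [2.93, -1.14, 1.45]] [ 2.51368657 -1.16968441  1.41977328]
14.15 pos [0.5209 0.0392 0.0796] xang 112.57 z [ 0.001 -0.    -1.   ] F [ 3.14  0.07 -0.76] op 0.571 j [ -8.  37. 104.   0.  39. -31.]
```

Request:
{"fn": "play_rows", "kwargs": {
  "moves": [
    [[0, -1, 0, 0, 0, -0.007], [0, -1, 0, 0, 0, -0.007], [0, -1, 0, 0, 0, -0.007]]
  ]
}}

```text
time_s: 14.45
position: [0.5185, 0.0381, 0.0797]
tcp_rot: [[-0.403, 0.915, 0.002], [0.915, 0.403, -0.0], [-0.001, 0.002, -1.0]]
force: [5.2, 0.8, -2.4]
opening: 0.578
grasp_force: 2.6
```

```bash
python3 -c "
from h import *
hold()"
```

```text
[[5.82, -0.44, 2.56], [4.32, -0.77, 2.44], [5.87, -0.65, 2.48], [4.67, -0.87, 2.47]] [ 5.17103275 -0.67948468  2.48673478]
14.65 pos [0.5183 0.038  0.0797] xang 113.77 z [ 0.002 -0.    -1.   ] F [ 4.63  1.09 -2.3 ] op 0.575 j [ -8.  36. 105.   0.  39. -32.]
```

Request:
{"fn": "play_rows", "kwargs": {
  "moves": [
    [[0, -1, 0, 0, 0, -0.007], [0, -1, 0, 0, 0, 0], [0, 0, 0, 0, 0, 0], [0, 0, 0, 0, 0, 0], [0, 0, 0, 0, 0, 0]]
  ]
}}

```text
time_s: 15.15
position: [0.5168, 0.0374, 0.0797]
tcp_rot: [[-0.409, 0.912, 0.002], [0.912, 0.409, 0.0], [-0.001, 0.002, -1.0]]
force: [7.1, 1.7, -2.6]
opening: 0.577
grasp_force: 2.9
```

Request:
{"fn": "play_rows", "kwargs": {
  "moves": [
    [[0, 0, 0, 0, 0, 0], [0, 0, 0, 0, 0, 0], [0, 0, 0, 0, 0, 0], [0, 0, 0, 0, 0, 0]]
  ]
}}

```text
time_s: 15.55
position: [0.5168, 0.0374, 0.0797]
tcp_rot: [[-0.409, 0.912, 0.002], [0.912, 0.409, 0.0], [-0.001, 0.002, -1.0]]
force: [5.8, 1.5, -2.8]
opening: 0.58
grasp_force: 2.9
```

```bash
python3 -c "
from h import *
hold();look('scene');look('side')"
```

```text
[[5.8, -0.19, 2.95], [6.21, -0.93, 2.95], [5.05, -1.04, 2.95], [5.15, -0.26, 2.95]] [ 5.55250755 -0.60452662  2.94659098]
15.75 pos [0.5168 0.0374 0.0797] xang 114.16 z [ 0.002  0.    -1.   ] F [ 4.81  1.87 -2.74] op 0.577 j [ -8.  36. 105.   0.  39. -32.]
scene coupling [318. 239.] 0.84 [ 0.5853 -0.0938  0.045 ] ang 9.3
scene coupling [234. 220.] 0.64 [ 0.3735 -0.1634  0.045 ] ang -161.5
scene grip [326. 185.] 0.58 [0.5267 0.0415 0.085 ] ang 110.6
scene grip [315. 247.] 0.38 [ 0.6011 -0.1432  0.085 ] ang -64.4
scene pointer_left_tip [243. 198.] 0.51 [ 0.3584 -0.1066  0.064 ] ang -177.0
scene pointer_left_tip [319. 208.] 0.45 [ 0.5421 -0.0204  0.064 ] ang 115.7
scene pointer_right_tip [330. 213.] 0.56 [ 0.5738 -0.0184  0.064 ] ang 93.1
scene pointer_right_tip [316. 251.] 0.44 [ 0.6017 -0.1386  0.064 ] ang -61.5
side coupling [244. 206.] 0.98 [ 0.5797 -0.0881  0.045 ] ang 76.2
side coupling [320. 208.] 0.75 [ 0.3567 -0.1279  0.045 ] ang -171.6
side grip [251. 234.] 0.5 [0.5202 0.0489 0.085 ] ang 111.9
side pointer_left_tip [317. 215.] 0.49 [ 0.3597 -0.0811  0.064 ] ang 176.4
side pointer_left_tip [245. 216.] 0.2 [ 0.559  -0.0295  0.064 ] ang 106.2
side pointer_right_tip [313. 217.] 0.55 [ 0.3697 -0.0698  0.064 ] ang 173.1
```

Resistance felt at about 5.5 N and held for over 1 s. Now the clockwise swing.

Request:
{"fn": "play_rows", "kwargs": {
  "moves": [
    [[0, 2, 0, 0, 0, 0.013], [0, 3, 0, 0, 0, 0.02], [0, 3, 0, 0, 0, 0.02], [0, 3, 0, 0, 0, 0.02], [0, 3, 0, 0, 0, 0.02]]
  ]
}}

```text
time_s: 16.85
position: [0.5271, 0.0428, 0.0792]
tcp_rot: [[-0.322, 0.947, -0.004], [0.947, 0.322, 0.0], [0.002, -0.004, -1.0]]
force: [0.4, -0.3, 0.6]
opening: 0.574
grasp_force: 0.0
```

Request:
{"fn": "play_rows", "kwargs": {
  "moves": [
    [[0, 2, 0, 0, 0, 0.013], [0, 2, 0, 0, 0, 0.013], [0, 2, 0, 0, 0, 0.013], [0, 2, 0, 0, 0, 0.013], [0, 2, 0, 0, 0, 0.013]]
  ]
}}

```text
time_s: 17.35
position: [0.5384, 0.0456, 0.0795]
tcp_rot: [[-0.26, 0.966, -0.0], [0.966, 0.26, 0.0], [0.0, -0.0, -1.0]]
force: [0.7, -0.0, 0.0]
opening: 0.575
grasp_force: 0.0
```

Request:
{"fn": "play_rows", "kwargs": {
  "moves": [
    [[0, 3, 0, 0, 0, 0.02], [0, 3, 0, 0, 0, 0.02], [0, 3, 0, 0, 0, 0.02], [0, 3, 0, 0, 0, 0.02], [0, 3, 0, 0, 0, 0.02]]
  ]
}}

```text
time_s: 17.85
position: [0.5531, 0.0489, 0.0795]
tcp_rot: [[-0.162, 0.987, -0.0], [0.987, 0.162, -0.0], [0.0, -0.0, -1.0]]
force: [-0.1, 0.1, 0.4]
opening: 0.575
grasp_force: 0.2
```

Request:
{"fn": "play_rows", "kwargs": {
  "moves": [
    [[0, 3, 0, 0, 0, 0.02], [0, 3, 0, 0, 0, 0.02], [0, 3, 0, 0, 0, 0.02], [0, 3, 0, 0, 0, 0.02], [0, 3, 0, 0, 0, 0.02]]
  ]
}}

```text
time_s: 18.35
position: [0.5679, 0.0507, 0.0795]
tcp_rot: [[-0.062, 0.998, -0.0], [0.998, 0.062, -0.0], [0.0, -0.0, -1.0]]
force: [-0.5, 0.6, 1.5]
opening: 0.574
grasp_force: 0.2
```

Request:
{"fn": "play_rows", "kwargs": {
  "moves": [
    [[0, 2, 0, 0, 0, 0.013], [0, 2, 0, 0, 0, 0.013], [0, 2, 0, 0, 0, 0.013], [0, 2, 0, 0, 0, 0.013], [0, 2, 0, 0, 0, 0.013]]
  ]
}}

```text
time_s: 18.85
position: [0.5779, 0.0511, 0.0796]
tcp_rot: [[0.002, 1.0, -0.0], [1.0, -0.002, 0.0], [0.0, -0.0, -1.0]]
force: [0.2, 1.4, 0.2]
opening: 0.573
grasp_force: 0.2
```

```bash
python3 -c "
from h import *
hold(3);look('scene','s3');look('side')"
```

```text
[[-0.26, 0.21, 0.22], [-1.02, 0.63, 0.01], [-0.12, -0.77, 0.0]] [-0.46781513  0.02470076  0.07920253]
19.0 pos [0.5781 0.0511 0.0796] xang 89.94 z [ 0.001 -0.    -1.   ] F [-0.12 -0.77  0.69] op 0.576 j [-6. 39. 96.  0. 45. -6.]
scene coupling [320. 242.] 0.79 [ 0.5923 -0.0984  0.045 ] ang -13.5
scene grip [342. 187.] 0.61 [0.5643 0.0605 0.085 ] ang 95.0
scene pointer_left_tip [319. 205.] 0.65 [ 0.5375 -0.0114  0.064 ] ang 115.8
scene pointer_left_tip [242. 200.] 0.42 [ 0.3603 -0.1099  0.064 ] ang -176.1
scene pointer_right_tip [171. 283.] 0.73 [ 0.3751 -0.3926  0.064 ] ang -124.3
scene pointer_right_tip [331. 213.] 0.58 [ 0.5781 -0.0175  0.064 ] ang 90.0
side coupling [320. 203.] 0.66 [ 0.3604 -0.1501  0.045 ] ang -165.8
side coupling [246. 206.] 0.63 [ 0.5754 -0.0917  0.045 ] ang 127.6
side grip [237. 232.] 0.57 [0.5565 0.0522 0.085 ] ang 98.3
side grip [266. 353.] 0.32 [0.4023 0.36   0.085 ] ang 111.1
side pointer_left_tip [318. 215.] 0.52 [ 0.3577 -0.0795  0.064 ] ang 176.0
side pointer_right_tip [315. 217.] 0.39 [ 0.3661 -0.0702  0.064 ] ang 173.3
```

Request:
{"fn": "play_rows", "kwargs": {
  "moves": [
    [[0, 3, 0, 0, 0, 0.02], [0, 3, 0, 0, 0, 0.02], [0, 3, 0, 0, 0, 0.02], [0, 3, 0, 0, 0, 0.02], [0, 3, 0, 0, 0, 0.02]]
  ]
}}

```text
time_s: 20.1
position: [0.593, 0.0505, 0.0795]
tcp_rot: [[0.103, 0.995, -0.0], [0.995, -0.103, 0.0], [0.0, -0.0, -1.0]]
force: [-0.5, 0.6, -1.2]
opening: 0.572
grasp_force: 0.2
```

Request:
{"fn": "play_rows", "kwargs": {
  "moves": [
    [[0, 2, 0, 0, 0, 0.013], [0, 2, 0, 0, 0, 0.013], [0, 2, 0, 0, 0, 0.013], [0, 1, 0, 0, 0, 0.007], [0, 1, 0, 0, 0, 0.007]]
  ]
}}

```text
time_s: 20.6
position: [0.6007, 0.0495, 0.0795]
tcp_rot: [[0.154, 0.988, -0.0], [0.988, -0.154, -0.0], [-0.0, -0.0, -1.0]]
force: [-0.7, 0.9, -0.1]
opening: 0.57
grasp_force: 0.2
```

Request:
{"fn": "play_rows", "kwargs": {
  "moves": [
    [[0, 1, 0, 0, 0, 0.007], [0, 1, 0, 0, 0, 0.007], [0, 1, 0, 0, 0, 0.007], [0, 1, 0, 0, 0, 0.007], [0, 1, 0, 0, 0, 0.007]]
  ]
}}

```text
time_s: 21.1
position: [0.6057, 0.0487, 0.0796]
tcp_rot: [[0.188, 0.982, -0.0], [0.982, -0.188, 0.0], [0.0, -0.0, -1.0]]
force: [-0.5, 1.0, -0.3]
opening: 0.579
grasp_force: 0.2
```

Request:
{"fn": "play_rows", "kwargs": {
  "moves": [
    [[0, 1, 0, 0, 0, 0.007], [0, 1, 0, 0, 0, 0.007], [0, 1, 0, 0, 0, 0.007], [0, 1, 0, 0, 0, 0.007], [0, 1, 0, 0, 0, 0.007]]
  ]
}}

```text
time_s: 21.6
position: [0.6106, 0.0477, 0.0795]
tcp_rot: [[0.223, 0.975, -0.0], [0.975, -0.223, 0.0], [0.0, -0.0, -1.0]]
force: [0.1, -0.7, 1.7]
opening: 0.575
grasp_force: 0.2
```

Request:
{"fn": "play_rows", "kwargs": {
  "moves": [
    [[0, 1, 0, 0, 0, 0.007], [0, 1, 0, 0, 0, 0.007], [0, 1, 0, 0, 0, 0.007], [0, 1, 0, 0, 0, 0.007]]
  ]
}}

```text
time_s: 22.0
position: [0.6145, 0.0467, 0.0795]
tcp_rot: [[0.25, 0.968, -0.0], [0.968, -0.25, 0.0], [0.0, -0.0, -1.0]]
force: [-1.6, 0.1, -0.2]
opening: 0.571
grasp_force: 0.2
```

Request:
{"fn": "play_rows", "kwargs": {
  "moves": [
    [[0, 1, 0, 0, 0, 0.007], [0, 1, 0, 0, 0, 0.007], [0, 1, 0, 0, 0, 0.007], [0, 1, 0, 0, 0, 0.007]]
  ]
}}

```text
time_s: 22.4
position: [0.6183, 0.0457, 0.0796]
tcp_rot: [[0.277, 0.961, -0.0], [0.961, -0.277, 0.0], [0.0, -0.0, -1.0]]
force: [0.1, 1.4, 0.1]
opening: 0.576
grasp_force: 0.2
```

Request:
{"fn": "play_rows", "kwargs": {
  "moves": [
    [[0, 1, 0, 0, 0, 0.007], [0, 1, 0, 0, 0, 0.007], [0, 1, 0, 0, 0, 0.007], [0, 1, 0, 0, 0, 0.007]]
  ]
}}

```text
time_s: 22.8
position: [0.6222, 0.0445, 0.0795]
tcp_rot: [[0.304, 0.953, -0.0], [0.953, -0.304, -0.0], [-0.0, -0.0, -1.0]]
force: [-0.6, 0.2, 0.2]
opening: 0.574
grasp_force: 0.2
```

Request:
{"fn": "play_rows", "kwargs": {
  "moves": [
    [[0, 1, 0, 0, 0, 0.007], [0, 1, 0, 0, 0, 0.007], [0, 1, 0, 0, 0, 0.007], [0, 1, 0, 0, 0, 0.007]]
  ]
}}

```text
time_s: 23.2
position: [0.626, 0.0433, 0.0796]
tcp_rot: [[0.33, 0.944, -0.0], [0.944, -0.33, 0.0], [0.0, -0.0, -1.0]]
force: [-0.6, 0.3, 0.2]
opening: 0.574
grasp_force: 0.2
```

Request:
{"fn": "play_rows", "kwargs": {
  "moves": [
    [[0, 1, 0, 0, 0, 0.007], [0, 1, 0, 0, 0, 0.007], [0, 1, 0, 0, 0, 0.007], [0, 1, 0, 0, 0, 0.007]]
  ]
}}

```text
time_s: 23.6
position: [0.6298, 0.0419, 0.0796]
tcp_rot: [[0.357, 0.934, 0.0], [0.934, -0.357, -0.0], [0.0, 0.0, -1.0]]
force: [0.2, 0.2, 0.5]
opening: 0.575
grasp_force: 0.2
```

Request:
{"fn": "play_rows", "kwargs": {
  "moves": [
    [[0, 1, 0, 0, 0, 0.007], [0, 1, 0, 0, 0, 0.007], [0, 1, 0, 0, 0, 0.007], [0, 1, 0, 0, 0, 0.007]]
  ]
}}

```text
time_s: 24.0
position: [0.633, 0.0406, 0.0795]
tcp_rot: [[0.383, 0.924, -0.001], [0.924, -0.383, 0.0], [-0.0, -0.001, -1.0]]
force: [-0.8, 0.9, 0.4]
opening: 0.571
grasp_force: 0.9
```

Request:
{"fn": "play_rows", "kwargs": {
  "moves": [
    [[0, 1, 0, 0, 0, 0.007], [0, 1, 0, 0, 0, 0.007], [0, 1, 0, 0, 0, 0.007], [0, 1, 0, 0, 0, 0.007]]
  ]
}}

```text
time_s: 24.4
position: [0.6361, 0.0393, 0.0794]
tcp_rot: [[0.408, 0.913, -0.002], [0.913, -0.408, 0.001], [-0.0, -0.002, -1.0]]
force: [-3.7, 2.5, 1.2]
opening: 0.573
grasp_force: 2.2
```

```bash
python3 -c "
from h import *
hold()"
```

```text
[[-4.98, 1.15, 2.28], [-3.69, 1.4, 2.23], [-4.7, 0.63, 2.28], [-4.7, -0.06, 2.31]] [-4.51740088  0.78026003  2.27573071]
24.6 pos [0.6364 0.0392 0.0794] xang 65.94 z [-0.001  0.    -1.   ] F [-4.32  1.86  1.59] op 0.574 j [-7. 43. 87.  0. 51. 18.]
```

Request:
{"fn": "play_rows", "kwargs": {
  "moves": [
    [[0, 1, 0, 0, 0, 0.007], [0, 1, 0, 0, 0, 0.003], [0, 0, 0, 0, 0, 0], [0, 0, 0, 0, 0, 0], [0, 0, 0, 0, 0, 0]]
  ]
}}

```text
time_s: 25.1
position: [0.638, 0.0385, 0.0794]
tcp_rot: [[0.417, 0.909, -0.002], [0.909, -0.417, 0.001], [-0.0, -0.002, -1.0]]
force: [-4.7, 3.2, 1.6]
opening: 0.576
grasp_force: 2.7
```

Request:
{"fn": "play_rows", "kwargs": {
  "moves": [
    [[0, 0, 0, 0, 0, 0], [0, 0, 0, 0, 0, 0], [0, 0, 0, 0, 0, 0], [0, 0, 0, 0, 0, 0], [0, 0, 0, 0, 0, 0]]
  ]
}}

```text
time_s: 25.6
position: [0.638, 0.0386, 0.0794]
tcp_rot: [[0.417, 0.909, -0.002], [0.909, -0.417, 0.001], [-0.0, -0.002, -1.0]]
force: [-4.4, 3.3, 2.6]
opening: 0.575
grasp_force: 2.7
```

```bash
python3 -c "
from h import *
hold();look('scene');look('side','d4')
p=bot.capture('scene');cv2.imwrite('pics/c4.png',cv2.resize(p['image'][160:300,250:430],None,fx=4,fy=4,interpolation=cv2.INTER_CUBIC))"
```

```text
[[-5.59, 0.56, 2.74], [-5.78, 1.33, 2.74], [-5.54, 0.82, 2.74], [-5.42, 0.52, 2.74]] [-5.58296847  0.80995826  2.74052962]
25.8 pos [0.638  0.0386 0.0794] xang 65.36 z [-0.002  0.001 -1.   ] F [-4.71  2.73  1.67] op 0.575 j [-7. 43. 87.  0. 51. 18.]
scene coupling [319. 238.] 0.91 [ 0.5847 -0.0888  0.045 ] ang 42.9
scene coupling [232. 218.] 0.75 [ 0.3658 -0.1627  0.045 ] ang -162.3
scene grip [313. 251.] 0.64 [ 0.6026 -0.154   0.085 ] ang -67.4
scene pointer_left_tip [318. 208.] 0.56 [ 0.5413 -0.0221  0.064 ] ang 116.7
scene pointer_left_tip [241. 201.] 0.4 [ 0.3604 -0.1144  0.064 ] ang -174.9
scene pointer_right_tip [248. 203.] 0.59 [ 0.3782 -0.111   0.064 ] ang -175.4
scene pointer_right_tip [342. 219.] 0.4 [ 0.6107 -0.0181  0.064 ] ang 67.0
side coupling [245. 203.] 0.71 [ 0.5808 -0.103   0.045 ] ang -70.6
side grip [215. 229.] 0.58 [0.6187 0.0524 0.085 ] ang 74.5
side pointer_left_tip [251. 218.] 0.66 [ 0.5405 -0.0275  0.064 ] ang 119.1
side pointer_left_tip [319. 217.] 0.37 [ 0.3532 -0.0722  0.064 ] ang 174.2
side pointer_right_tip [249. 212.] 0.59 [ 0.5532 -0.0482  0.064 ] ang 117.9
side pointer_right_tip [319. 215.] 0.49 [ 0.3546 -0.0801  0.064 ] ang 176.2
```

View pics/c4.png

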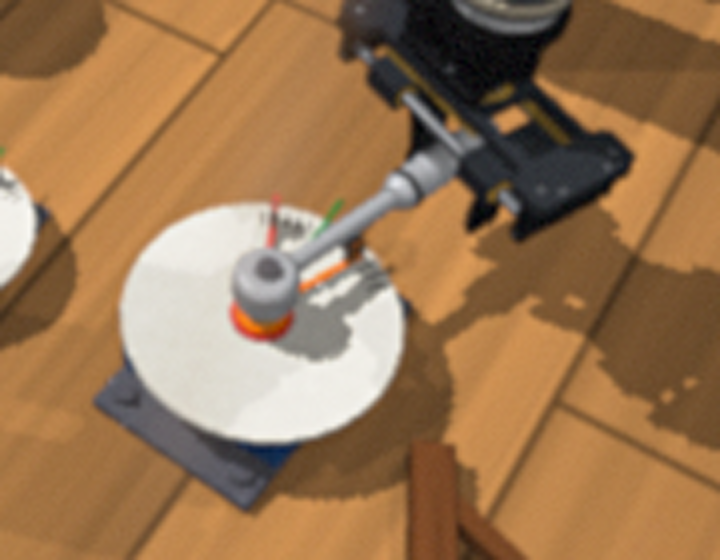

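Close view: red pointer at (272,225), green needle at (330,220), orange pointer at (330,275), with the handle pressed against the clockwise end. Resistance was about 5.6 N, held for over 1 s. From the two symmetric contacts, the middle of the play is at about 91°. I'll push back with the other finger.

Request:
{"fn": "play_rows", "kwargs": {
  "moves": [
    [[0, -2, 0, 0, 0, -0.014], [0, -3, 0, 0, 0, -0.021], [0, -3, 0, 0, 0, -0.021], [0, -3, 0, 0, 0, -0.021], [0, -3, 0, 0, 0, -0.021]]
  ]
}}

```text
time_s: 26.95
position: [0.6272, 0.0429, 0.08]
tcp_rot: [[0.324, 0.946, 0.003], [0.946, -0.324, -0.001], [0.0, 0.003, -1.0]]
force: [0.3, 0.5, -0.4]
opening: 0.574
grasp_force: 0.0
```

Request:
{"fn": "play_rows", "kwargs": {
  "moves": [
    [[0, -2, 0, 0, 0, -0.014], [0, -2, 0, 0, 0, -0.014], [0, -2, 0, 0, 0, -0.014], [0, -2, 0, 0, 0, -0.014], [0, -2, 0, 0, 0, -0.014]]
  ]
}}

```text
time_s: 27.45
position: [0.6163, 0.0464, 0.0796]
tcp_rot: [[0.258, 0.966, 0.0], [0.966, -0.258, -0.0], [-0.0, 0.0, -1.0]]
force: [-0.3, 0.8, -0.3]
opening: 0.579
grasp_force: 0.0
```

Request:
{"fn": "play_rows", "kwargs": {
  "moves": [
    [[0, -3, 0, 0, 0, -0.02], [0, -3, 0, 0, 0, -0.02], [0, -3, 0, 0, 0, -0.02], [0, -3, 0, 0, 0, -0.02], [0, -3, 0, 0, 0, -0.02]]
  ]
}}

```text
time_s: 27.95
position: [0.6016, 0.0497, 0.0796]
tcp_rot: [[0.16, 0.987, 0.0], [0.987, -0.16, -0.0], [-0.0, 0.0, -1.0]]
force: [-0.1, -0.5, 0.5]
opening: 0.577
grasp_force: 0.2
```

Request:
{"fn": "play_rows", "kwargs": {
  "moves": [
    [[0, -3, 0, 0, 0, -0.02], [0, -3, 0, 0, 0, -0.02], [0, -3, 0, 0, 0, -0.02], [0, -3, 0, 0, 0, -0.02], [0, -3, 0, 0, 0, -0.02]]
  ]
}}

```text
time_s: 28.45
position: [0.5867, 0.0516, 0.0796]
tcp_rot: [[0.06, 0.998, 0.0], [0.998, -0.06, 0.0], [0.0, 0.0, -1.0]]
force: [-0.4, -1.3, 0.8]
opening: 0.574
grasp_force: 0.2
```

Request:
{"fn": "play_rows", "kwargs": {
  "moves": [
    [[0, -2, 0, 0, 0, -0.014], [0, -2, 0, 0, 0, -0.014], [0, -2, 0, 0, 0, -0.014], [0, -2, 0, 0, 0, -0.014], [0, -1, 0, 0, 0, -0.007]]
  ]
}}

```text
time_s: 28.95
position: [0.5777, 0.0519, 0.0795]
tcp_rot: [[-0.002, 1.0, -0.0], [1.0, 0.002, 0.0], [0.0, -0.0, -1.0]]
force: [0.6, 0.1, 0.3]
opening: 0.577
grasp_force: 0.1
```

```bash
python3 -c "
from h import *
hold(2);s=bot.read_state();P=np.array(s['position']);R=np.array(s['tcp_rot'])
T=np.array([.5654,.0498,P[2]]);print('togo tool',np.round(1e3*R.T@(T-P),1))"
```

```text
[[0.77, 0.69, 0.08], [0.06, -0.39, 0.0]] [0.41380592 0.14979508 0.03911314]
29.05 pos [0.5777 0.0519 0.0795] xang 90.07 z [-0.  0. -1.] F [ 0.06 -0.39  0.46] op 0.579 j [-6. 39. 96.  0. 45. -6.]
togo tool [ -2.1 -12.3   0. ]
```

Request:
{"fn": "play_rows", "kwargs": {
  "moves": [
    [[0, -3, 0, 0, 0, -0.02], [0, -3, 0, 0, 0, -0.02], [0, -3, 0, 0, 0, -0.02], [0, -2, 0, 0, 0, -0.013], [0, -1, 0, 0, 0, -0.007]]
  ]
}}

```text
time_s: 29.55
position: [0.5656, 0.0515, 0.0796]
tcp_rot: [[-0.082, 0.997, -0.0], [0.997, 0.082, 0.0], [0.0, -0.0, -1.0]]
force: [1.1, -0.1, 0.3]
opening: 0.572
grasp_force: 0.1
```

Request:
{"fn": "play_rows", "kwargs": {
  "moves": [
    [[0, 0, 0, 0, 0, 0], [0, 2, 0, 0, 0, 0.013], [0, 3, 0, 0, 0, 0.02], [0, 3, 0, 0, 0, 0.02], [0, 3, 0, 0, 0, 0.02]]
  ]
}}

```text
time_s: 30.05
position: [0.5774, 0.0521, 0.0795]
tcp_rot: [[-0.006, 1.0, 0.0], [1.0, 0.006, -0.0], [-0.0, 0.0, -1.0]]
force: [0.3, -0.0, 0.3]
opening: 0.575
grasp_force: 0.0
```

Request:
{"fn": "play_rows", "kwargs": {
  "moves": [
    [[0, 0, 0, 0, 0, 0], [0, 0, -15, 0, 0, 0], [0, 0, -35, 0, 0, 0], [0, 0, -40, 0, 0, 0], [0, 0, -30, 0, 0, 0]]
  ]
}}

```text
time_s: 30.55
position: [0.5773, 0.052, 0.2016]
tcp_rot: [[-0.008, 1.0, 0.002], [1.0, 0.008, -0.0], [-0.0, 0.002, -1.0]]
force: [0.4, -0.1, -0.1]
opening: 0.578
grasp_force: 0.0
```

Request:
{"fn": "play_rows", "kwargs": {
  "moves": [
    [[-20, 0, -30, 0, 0, 0], [-20, 0, -30, 0, 0, 0], [-20, 0, -20, 0, 0, 0], [-20, 0, -10, 0, 0, 0], [0, 0, 0, 0, 0, 0]]
  ]
}}

```text
time_s: 31.05
position: [0.5786, -0.0302, 0.2915]
tcp_rot: [[-0.005, 1.0, 0.004], [1.0, 0.005, -0.002], [-0.002, 0.004, -1.0]]
force: [-0.2, -0.2, 0.3]
opening: 0.574
grasp_force: 0.0
```

```bash
python3 -c "
from h import *
st();look('wrist','w5');look('scene')
p=bot.capture('scene');a=cv2.resize(p['image'][165:275,275:375],(800,880),interpolation=cv2.INTER_CUBIC)[:600];cv2.imwrite('pics/c5.png',a)"
```

```text
31.05 pos [ 0.5786 -0.0302  0.2915] xang 90.3 z [ 0.004 -0.002 -1.   ] F [-0.19 -0.19  0.33] op 0.574 j [-14.  23.  85.  -0.  71. -14.]
wrist coupling [128. 254.] 0.89 [ 0.3647 -0.1474  0.045 ] ang -166.2
wrist coupling [276. 230.] 0.81 [ 0.5796 -0.1062  0.045 ] ang -82.0
wrist grip [273. 110.] 0.93 [0.575  0.0483 0.085 ] ang 91.2
wrist pointer_left_tip [111. 220.] 0.78 [ 0.357  -0.0875  0.064 ] ang 178.1
wrist pointer_left_tip [249. 179.] 0.72 [ 0.5465 -0.0338  0.064 ] ang 117.3
wrist pointer_right_tip [300. 173.] 0.8 [ 0.6078 -0.0262  0.064 ] ang 66.6
wrist pointer_right_tip [122. 219.] 0.54 [ 0.3755 -0.0861  0.064 ] ang 177.5
scene coupling [319. 239.] 0.81 [ 0.5866 -0.0936  0.045 ] ang 9.0
scene pointer_left_tip [316. 207.] 0.64 [ 0.5348 -0.0208  0.064 ] ang 120.2
scene pointer_left_tip [317. 241.] 0.42 [ 0.5908 -0.1133  0.064 ] ang -55.0
scene pointer_right_tip [250. 201.] 0.64 [ 0.3792 -0.1021  0.064 ] ang -177.9
scene pointer_right_tip [340. 221.] 0.59 [ 0.6089 -0.0265  0.064 ] ang 65.7
scene mid_index [338. 222.] 0.22 [ 0.6008 -0.0232  0.051 ] ang 72.4
```

View pics/w5.png

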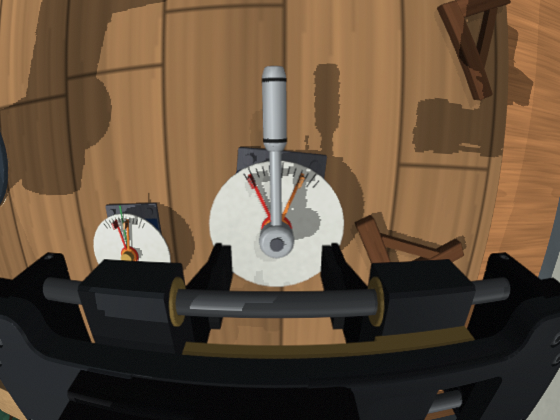

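View pics/c5.png

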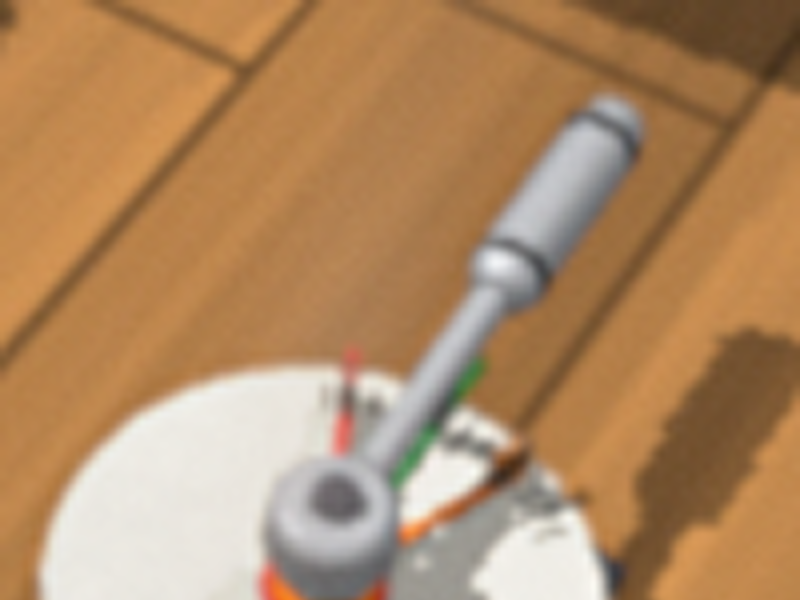

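The wrist view shows the handle from (276,240) to (274,70), between the red tab at (249,180) and the orange tab at (303,178), hiding the green needle beneath it. In the scene view the needle runs just beside and below the neck. I'll check the angles from line directions.

```bash
cat > m.py <<'E'
from h import *
def fit(p,mask,z):
    v,u=np.nonzero(mask);X=np.array([wat(p,(a,b),z)[:2] for a,b in zip(u,v)])
    d=cv2.fitLine(X.astype(np.float32)*1000,cv2.DIST_HUBER,0,.01,.01).ravel()
    a=np.degrees(np.arctan2(d[1],d[0]))%180
    return a,d[2:],len(u)
for i in range(2):
    p=bot.capture("wrist");im=p["image"];h=cv2.cvtColor(im,cv2.COLOR_BGR2HSV)
    H,S,V=[h[...,k].astype(int) for k in range(3)]
    roi=np.zeros(H.shape,bool);roi[183:216,240:320]=1
    red=roi&((H<4)|(H>174))&(S>120);org=roi&(H>=5)&(H<=18)&(S>130)&(np.arange(560)[None]>278)
    g=np.zeros_like(roi);g[75:148,258:292]=1;g&=(S<60)&(V>60)
    n=np.zeros_like(roi);n[155:222,266:286]=1;n&=(S<60)&(V<200)
    gn=(H>40)&(H<85)&(S>100);gn[:100]=0;gn[240:]=0;gn[:,:220]=0;gn[:,340:]=0
    r=fit(p,red,.052);o=fit(p,org,.052);G=fit(p,g,.085);print("red",r,"org",o,"mid",(r[0]+o[0])/2,"grip",G,"green px",gn.sum())
    for q,z in(("coupling",.045),("grip",.085)): print([np.round(wat(p,x["centre"],z),4) for x in bot.pinpoint(p,q)])
    # intersection of pointer lines = axis
    u=lambda a:np.array([np.cos(np.radians(a)),np.sin(np.radians(a))])
    k=np.linalg.solve(np.c_[u(r[0]),-u(o[0])],o[1]-r[1]);A=r[1]+k[0]*u(r[0]);d=G[1]-A;print("axis",A,"grip centroid angle",np.degrees(np.arctan2(d[1],d[0])))
E
python3 m.py
```

```text
red (np.float32(116.73091), array([558.1738  , -57.822544], dtype=float32), 120) org (np.float32(64.53852), array([598.7883, -58.39  ], dtype=float32), 104) mid 90.63472 grip (np.float32(90.61572), array([576.29724 ,  50.072884], dtype=float32), 1608) green px 0
[array([ 0.3652, -0.1506,  0.045 ]), array([ 0.5817, -0.0981,  0.045 ])]
[array([0.5744, 0.0501, 0.085 ])]
axis [579.1894  -99.55123] grip centroid angle 91.10735
red (np.float32(115.63315), array([558.4327 , -58.09279], dtype=float32), 121) org (np.float32(65.07428), array([599.1323  , -57.383244], dtype=float32), 107) mid 90.353714 grip (np.float32(90.435646), array([576.2702  ,  50.243633], dtype=float32), 1571) green px 0
[array([ 0.5814, -0.1021,  0.045 ]), array([ 0.3632, -0.1509,  0.045 ])]
[array([0.5742, 0.05  , 0.085 ])]
axis [ 578.9403   -100.832085] grip centroid angle 91.012535
```

The handle and the pointers' midline agree within about 0.5°, so I'm handing in.

```bash
python3 -c "
from rig import bot
print(bot.hand_in())"
```

```text
the job is handed in; nothing more can be done
None
```

The job is handed in: I swung the handle to a definite resistance of about 5.5 N each way, anticlockwise first, holding over 1 s at each end, then left it within about 0.5° of midway between the pointers and let go.

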